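# Click the tea rack's bookend into its second notch

## Robot

A 6-joint arm with a two-finger parallel gripper is mounted at the origin on a cart in front of the work surface, level with it; the furniture and walls round the work are solid. World frame = base frame: x ahead of the robot, y to its left, z up, the work surface at z = 0. Lengths are in m, angles in degrees, forces in N, time in s.
With the tool pointing down it reaches from about 0.35 to 0.875 m from the base axis. Payload 4.2 kg.
Tool frame: the origin (TCP) lies midway between the tips of the shut fingers; the grasp point (between the pads) lies 19 mm behind it; z points along the fingers, y is the line along which they close (so a half turn about z gives the same grasp; the last joint's range is limited). The gripper opens to 87 mm and grips with 3 to 60 N. Pads are 19 mm wide; open, the fingers measure 117 mm over their backs; the gripper's body (75 mm by 190 mm) begins 51 mm behind the grasp point.
Start: joints at [-53.824, 22.042, 0.453, 0, -68.411, -14.817], TCP at [0.228, -0.582, 0.223] pointing down, gripper open.
Joint ranges: [-179.83, 179.83], [-69.29, 118.12], [-61.27, 80.66], [-181.25, 117.63], [-171.15, -9.14], [-177.46, 177.46]. Speed limits (degrees/s): [159.86, 159.86, 180, 180, 180, 180].

## Interface

Orientations are given as a 3x3 rotation matrix whose columns are the frame's x, y, z axes.
In Python, from station import sense, capture, camera_params, finish_job gives the robot as it stands.
- The arm moves only by the tool drive_tool, never from a script. Its argument "rows" is a list of rows, each an object of numbers: "tx", "ty", "tz": the shift along the tool's x, y, z in cm; "ax", "ay", "az": the turn, a rotation vector about the tool's x, y, z in rad; "claw": the finger opening in cm, from 0 to 8.7. In form: [{"tx": .., "ty": .., "tz": .., "ax": .., "ay": .., "az": .., "claw": ..}, ...]. A call has 1 to 10 rows; each row shifts and turns the commanded pose from where the row before left it, along the tool's axes as they then stand; what a row does not reach is not made up. A row lasts 1/12 s, in which the tool goes at most 41.7 mm and 7.16 degrees, less where a joint would pass 70% of its speed; a pose out of reach is approached as far as the arm can. A call with a gripper value outside its range is refused whole. The fingers move at their own pace and stop on an object; the grip force is fixed at half the most. Time passes only in rows, so rows that do not move let the fingers close. It gives the time, the measured TCP pose, the force, the opening and the grip force at its end, in the units of the state.
- sense(): the state, without advancing time (a new reading comes with each control period).
- capture(name): name is "scene" or "top" or "wrist"; returns (picture, depth): 384x512x3 uint8, red, green, blue; 384x512 float32, m along the optical axis (not along the pixel's ray), 0 where there is no reading.
- camera_params(name): a dict with "intrinsics" (3x3 intrinsics, pixels), "k1" (the pictures are not rectified: a ray, as slopes to the right and down, at radius r is drawn at 1 + k1 r^2 times it, then the intrinsics apply), "R" (3x3) and "t" (3): a world point X has camera coordinates R X + t; the wrist camera has in their place "tool_from_camera" (4x4, takes a point from camera to tool coordinates, whose origin is the TCP and whose axes are the flange's). Camera axes: x right, y down, z forward; pixel columns grow to the right and rows downward; lengths in m; the calibration is good to about 2 mm. A picture is of the moment at which its call begins: read the wrist's pose just before it. camera_params takes no time and is no camera call.
- finish_job(): hands the job in; it is judged then, once.
The state is a dict: "time_s": time; "joints": joint angles; "joint_velocities": joint speeds; "effort": joint torques, N m; "tcp_pos": TCP position; "ee_rot": TCP orientation; "wrist_force": force on the tool from outside, world axes, zero at the start; "moment": the same for the moment, N m; "gripper_width": opening from 0.0 (shut) to 1.0 (fully open); "gripper_force": force on a finger pad.
Only numpy, scipy, OpenCV 4.12 (cv2) and the standard library are available. Lean on these libraries where they do the work, as an engineer would, in place of code of your own. Each camera call takes 0.05 s, during which the arm holds its last target. There are 200 camera calls.

## Task

Close up the row of tea cartons: with shut fingertips push the black block of the sliding bookend along its rail towards the cartons, past the first notch and on until it clicks into the second notch and stays there. Push it gently on its end face, without gripping it; do not touch the cartons or the bookend plate, keep the cartons standing in the rack, and leave everything else where it stands.

Things in the scene. Friction and masses are not known exactly. Their poses are not given: they have to be found in the camera images.
- rack: Fixed aluminium tea rack; yaw varies. Origin on the counter; x to the back, y along the rail (the way to push), z up. Deck 245 x 430 mm (x -145 to +100), top 12 mm above the counter. Steel guide rail along y at x -75 to -63 mm, top at 60 mm, just behind the push block. End wall: inner face at y +195 mm, top 105 mm. Low back lip at x +96 mm.
- notch_1 (a point): First notch: a point on the rail's top, 60 mm above the counter. A notch is the gap between two round ridges, 3 mm proud of the rail, crests 8 mm either side along y. In the notch, the middle of the block's length is level with this point along the rack's y, and the block's pointer is level with the nearer (-y) of two dark tick lines on the deck's front strip.
- notch_2 (a point): Second notch, the target, made like the first, 55 mm farther along the rack's +y; the farther (+y) tick line belongs to it.
- push_face (a point): Centre of the -y end face of the bookend's black block, where to push along the rack's +y; 72 mm above the counter, axes as the rack's. The face is 32 mm wide (x), 21 to 95 mm above the counter, edges rounded 5 mm. The rail stands 5 mm beyond the block's back, its top 35 mm below the block's. The space before the face is free above the deck.
- carton_a: Loose open tea carton standing on the deck, 62 mm thick along the row, 101 mm wide, 121 mm high; origin at the centre of its underside. Nearer the end wall. Its front stands over 75 mm behind the push block's middle.
- carton_b: Loose open tea carton standing on the deck, 65 mm thick along the row, 110 mm wide, 115 mm high; origin at the centre of its underside. Next to the bookend plate.
- shot_glass: Bystander: small glass, 48 mm across, 59 mm high, standing to the -y side of the rack; origin at the centre of its underside.
- mug: Bystander: small mug, 58 mm across (85 mm with handle), 51 mm high, left of the rack; origin at the underside.
- milk_jug: Bystander: small steel milk pitcher, 71 x 85 x 92 mm, right of the rack; origin at the underside.
- bookend (a joint): Bookend's travel along the rack's +y, m: first notch 0.055, second 0.110, hard stop 0.134; starts between 0 and 0.03. Friction about 1 N, cartons add up to 1 N. From 16 mm before a notch its spring roller climbs a ridge (push rises to 7 to 11 N, crest 8 mm before), then it drops in, jumping up to 8 mm ahead of the finger; the push falls to nothing. Pushing on lifts it out again.
- block_mid (a point): Middle of the black plastic block's top, 95 mm above the counter. The block is 32 x 96 x 74 mm (x, y, z), its end faces 48 mm either way along the rack's y (push the +y one to bring it back after an overshoot), a small steel pointer at the foot of its front. It is held on the rail and cannot be lifted.
- plate_mid (a point): Top edge of the upright aluminium bookend plate, middle of its length, 106 mm above the counter. The plate is 6 mm thick (y), 145 mm long (x), fixed by an arm over the rail to the back of the block, 14 mm short of its +y end; it pushes the cartons. The robot must not touch plate or arm.
Mind the look-alikes: they are no part of the job. What is shaped like the carton_a but red is not meant.

How it is judged (in metres and radians):
At the end, for the whole second after the job is handed in: The bookend rests in the second notch (bookend travel 0.106 to 0.114), both cartons stand upright (within 0.12 rad) and at rest on the deck between the bookend plate and the end wall (value of joint bookend between 0.106 and 0.114 m and angle between each of carton_a, carton_b's own z axis and vertical below 0.12 rad and z of each of carton_a, carton_b in the frame of rack below 0.02 m and y of carton_b in the frame of rack above 0.06 m and y of carton_a in the frame of rack above 0.11 m and linear speed of each of carton_a, carton_b below 0.02 m/s); the robot touches nothing.
It fails at once if the block is pushed harder than 25 N (contact force between any of the arm, the fingers and bookend_c1 above 25 N).
It fails at once if the robot touches the bookend plate (contact force between any of the arm, the fingers and bookend_c5 above 1 N or contact force between any of the arm, the fingers and bookend_c4 above 1 N).
It fails at once if the robot touches a carton (contact force between any of the arm, the fingers and carton_a above 1 N or contact force between any of the arm, the fingers and carton_b above 1 N).
It fails at once if a carton is lifted or tipped over (z of any of carton_a, carton_b in the frame of rack above 0.03 m or angle between any of carton_a, carton_b's own z axis and vertical above 0.5 rad).
It fails at once if a bystander is displaced (distance of any of shot_glass, mug, milk_jug from where it was at the start of the episode above 0.015 m).
It also fails if it takes over 48 s, if anything falls off the work surface, if the arm or the gripper's body presses on something with over 40 N, if the wrist force passes 120 N, or if a joint passes its speed limit or range.

## Working session

There is one attempt and no reset: what is moved stays moved. The work goes in short steps, Python scripts to look and compute and a tool call to move; the robot and the scene stay as the last step left them, time stands still between calls to the robot, and variables do not carry over. Pictures are saved under pics/ and viewed, at most 10 in all, crops included, and the job is handed in when it is done.

Besides the shell and the picture viewer there is one more tool, called after "Call:" as a command line: name --argument value ..., lists and objects as JSON in quotes. drive_tool: Moves the arm, as the interface text tells. Its arguments: {"type":"object","properties":{"rows":{"type":"array"}},"required":["rows"]}

```bash
mkdir -p pics; cat > h.py <<'E'
import numpy as np, cv2
from station import *
def pt(name,d,u,v,w=2):
    p=camera_params(name);K=np.array(p["intrinsics"],float)
    n=cv2.undistortPoints(np.array([[[u,v]]],float),K,np.array([p["k1"],0,0,0,0],float))[0,0]
    a=d[int(v)-w:int(v)+w+1,int(u)-w:int(u)+w+1];a=a[a>0];z=np.median(a)
    c=np.array([n[0]*z,n[1]*z,z])
    return np.array(p["R"]).T@(c-np.array(p["t"]))
def cloud(name,d):
    p=camera_params(name);K=np.array(p["intrinsics"],float)
    v,u=np.mgrid[:384,:512]
    n=cv2.undistortPoints(np.stack([u,v],-1).reshape(-1,1,2).astype(float),K,np.array([p["k1"],0,0,0,0],float)).reshape(384,512,2)
    c=np.dstack([n[...,0]*d,n[...,1]*d,d])-np.array(p["t"])
    return c@np.array(p["R"])
E
python3 - <<'E'
from h import *
print(sense())
for n in("scene","top"):
    im,d=capture(n);np.savez(f"{n}.npz",im=im,d=d)
    cv2.imwrite(f"pics/{n}.png",cv2.resize(im[...,::-1],(768,576)))
E
```

```text
{'time_s': 0.0, 'joints': array([-5.38230451e+01,  2.20912023e+01,  3.80572849e-01, -3.03747615e-02,
       -6.84097905e+01, -1.48167473e+01]), 'joint_velocities': array([-0.09459546,  0.02158601, -0.01881401,  0.01299244, -0.14271846,
       -0.05077254]), 'effort': array([-3.20871559e-04, -3.90666175e+01,  1.87407303e+01,  4.21988457e+00,
        1.09408065e-02, -2.20407014e-04]), 'tcp_pos': array([ 0.22745637, -0.58150467,  0.22145677]), 'ee_rot': array([[-9.31380198e-01, -3.64046997e-01, -8.42674166e-04],
       [-3.64047968e-01,  9.31378080e-01,  1.98744205e-03],
       [ 6.13259351e-05,  2.15783799e-03, -9.99997670e-01]]), 'wrist_force': array([1.02816299, 0.58561104, 0.5198101 ]), 'moment': array([0.03282555, 0.04401867, 0.01618131]), 'gripper_force': 0.0, 'gripper_width': 1.0055622552087913}
```

View pics/scene.png

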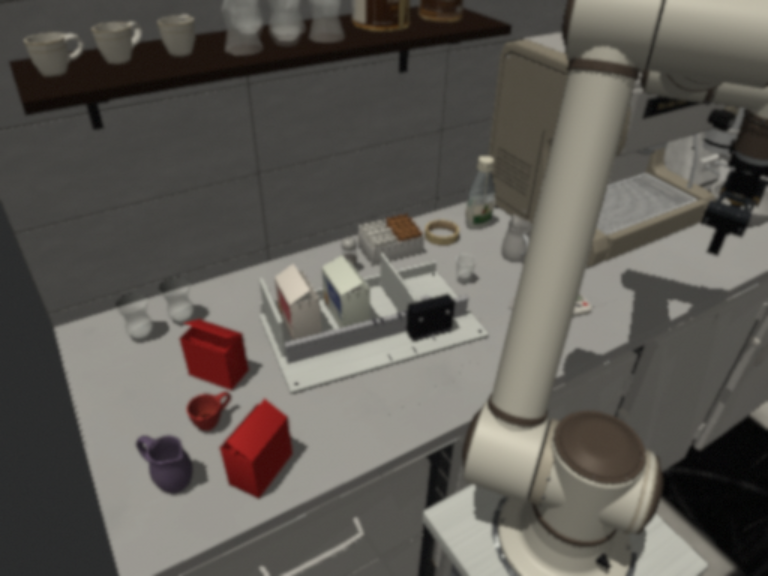

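View pics/top.png

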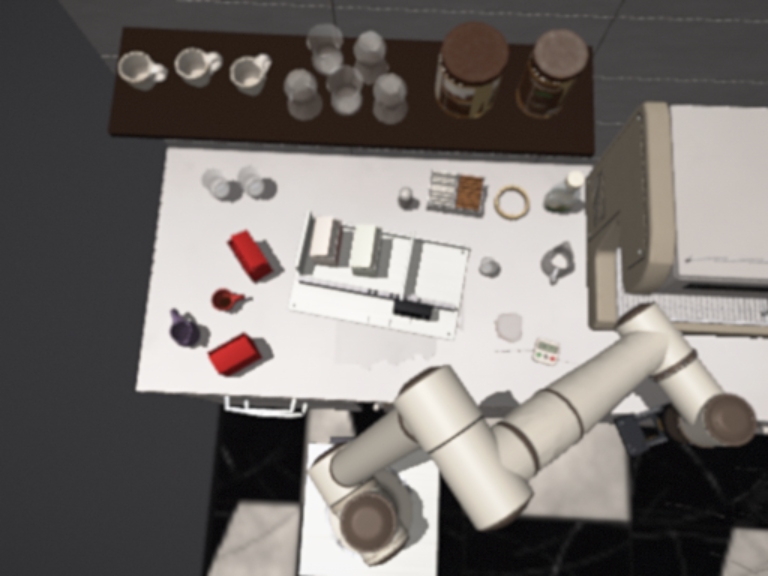

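The scene shows the rack in mid-counter. The black block is at top-view (413,310) and scene (430,317), the plate at top (410,270), and the cartons at top (323,240) and (365,248). The glass is at top (488,267). Candidates for "black block": only the one at (413,310); the red cartons at top (250,255) and (235,355) are look-alikes and off the path.

```bash
python3 - <<'E'
from h import *
for n,(u,v) in(("top",(275,207)),("scene",(287,211))):
    f=np.load(n+".npz");im,d=f["im"],f["d"];X=cloud(n,d)
    m=np.zeros(d.shape,bool);m[v-28:v+28,u-28:u+28]=1
    m&=(im.max(2)<60)&(d>0)
    m0=m&(X[...,2]>.085)&(X[...,2]<.105)
    P=X[m0]
    print(n,m.sum(),m0.sum(),P.mean(0),P[:,2].min(),P[:,2].max())
    r=cv2.minAreaRect((P[:,:2]*1000).astype(np.float32));print(r)
    # end wall / deck edges: white deck points
    print("all z pct",np.percentile(X[m][:,2],[5,50,95]))
f=np.load("top.npz");im,d=f["im"],f["d"];X=cloud("top",d)
# deck mask by height
m=(X[...,2]>.006)&(X[...,2]<.2)&(d>0);m[:135]=0;m[230:]=0;m[:,:185]=0;m[:,320:]=0
m=m.astype(np.uint8);k,l,s,_=cv2.connectedComponentsWithStats(m)
i=1+s[1:,4].argmax();r=cv2.minAreaRect((X[l==i][:,:2]*1000).astype(np.float32));print("deck",s[i],r,cv2.boxPoints(r))
for nm,u,v in(("glass",325,178),("plate",275,178)):print(nm,pt("top",d,u,v))
c=im[130:240,185:335,::-1];cv2.imwrite("pics/c1.png",cv2.resize(c,None,fx=5,fy=5,interpolation=2))
E
```

```text
top 219 187 [ 0.47942757 -0.07736557  0.0946376 ] 0.08602521983762736 0.1047551808921375
((480.5186462402344, -77.29777526855469), (87.23939514160156, 29.721952438354492), 80.96327209472656)
all z pct [0.06985295 0.09395601 0.10059565]
scene 723 229 [ 0.47578106 -0.07119846  0.09430564] 0.08560893068574495 0.10029508195875034
((478.14508056640625, -74.52822875976562), (92.19586944580078, 27.804641723632812), 80.06705474853516)
all z pct [0.02530482 0.06998855 0.0973452 ]
deck [ 191  137  122   91 6966] ((582.8076171875, 11.445526123046875), (451.97930908203125, 291.378662109375), 81.36219787597656) [[ 404.8299  -190.10011]
 [ 692.9036  -233.86159]
 [ 760.78534  212.99117]
 [ 472.7116   256.75262]]
glass [ 0.61083238 -0.26847042  0.01571365]
plate [ 0.6026503  -0.07565839  0.01313899]
```

View pics/c1.png

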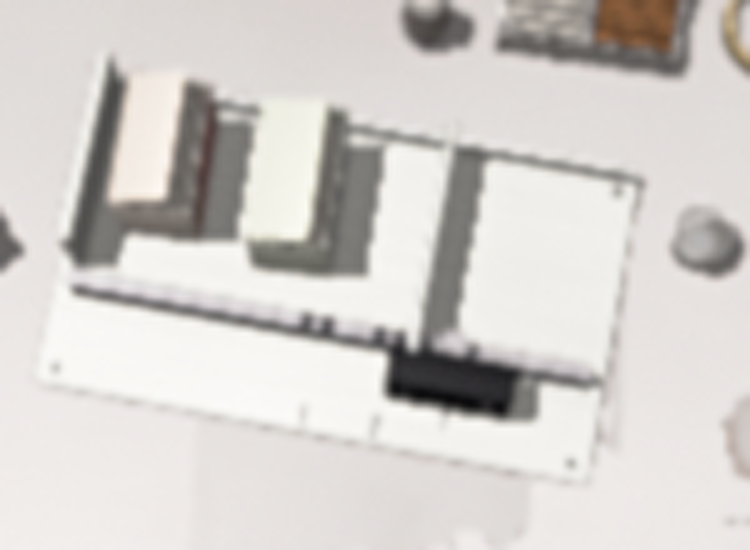

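The crop confirms the block at crop (455,380), with the tick lines at crop (305,415) and (375,425) and the notch ridges on the rail at (315,322) and (390,335). The rail runs along world (0.150, 0.989). I'll turn 30° and move over to a point before the face.

Call:
drive_tool --rows '[{"az":0.105,"claw":0},{"az":0.105,"claw":0},{"az":0.105,"claw":0},{"az":0.105,"claw":0},{"az":0.104,"claw":0},{"tx":-1.0,"ty":2.6,"claw":0},{"tx":-1.0,"ty":2.6,"claw":0},{"tx":-1.0,"ty":2.6,"claw":0},{"tx":-1.0,"ty":2.6,"claw":0},{"tx":-1.0,"ty":2.6,"claw":0}]'

```text
invalid input at $.rows[0]: expected keys tx, ty, tz, ax, ay, az, claw
```

Call:
drive_tool --rows '[{"tx":-1.2,"ty":2.9,"claw":0},{"tx":-1.2,"ty":2.9,"claw":0},{"tx":-1.2,"ty":2.9,"claw":0},{"tx":-1.2,"ty":2.9,"claw":0},{"tx":-1.2,"ty":2.9,"claw":0},{"tx":-1.2,"ty":2.9,"claw":0},{"tx":-1.2,"ty":2.9,"claw":0},{"tx":-1.2,"ty":2.9,"claw":0},{"tx":-1.2,"ty":2.9,"claw":0},{"claw":0}]'

```text
invalid input at $.rows[0]: expected keys tx, ty, tz, ax, ay, az, claw
```

```bash
python3 - <<'E'
from h import *
f=np.load("top.npz");im,d=f["im"],f["d"]
Y=np.array([.150,.989]);Xr=np.array([.989,-.150])
for nm,u,v in(("t2",305,415),("t1",375,425)):
    p=pt("top",d,185+u/5,130+v/5);print(nm,p,p[:2]@Y,p[:2]@Xr)
m=np.array([.4795,-.0765]);print("block",m@Y,m@Xr)
s=sense();print(s["time_s"],s["joints"].round(1),s["tcp_pos"],s["ee_rot"].round(3),s["tcp_pos"][:2]@Y,s["tcp_pos"][:2]@Xr,s["gripper_width"],s["wrist_force"])
im,d=capture("wrist");np.savez("wrist.npz",im=im,d=d);p=camera_params("wrist")
cv2.imwrite("pics/w1.png",im[...,::-1]);print(p)
E
```

```text
t2 [0.46017607 0.02932542 0.013533  ] 0.09802925199299602 0.45071531950663707
t1 [ 0.45503527 -0.02421958  0.01298668] 0.04430212384386618 0.45366282063890784
block -0.003733500000000009 0.4857005
0.1 [-53.8  22.1   0.4  -0.  -68.4 -14.8] [ 0.22746308 -0.58156024  0.22158309] [[-0.931 -0.364 -0.001]
 [-0.364  0.931  0.002]
 [ 0.     0.002 -1.   ]] -0.5410436161470021 0.3121950176622894 0.9979454839763879 [ 0.30230229 -0.0041337   0.5854358 ]
{'intrinsics': array([[300.17459025,   0.        , 252.49026569],
       [  0.        , 300.17459025, 194.02819958],
       [  0.        ,   0.        ,   1.        ]]), 'k1': -0.0453573629210696, 'tool_from_camera': array([[ 3.13719814e-04, -9.63952664e-01, -2.66073605e-01,
         7.32816958e-02],
       [ 9.99998942e-01,  6.80410401e-04, -1.28597474e-03,
         1.62731795e-04],
       [ 1.42065803e-03, -2.66072920e-01,  9.63951857e-01,
        -1.62918354e-01],
       [ 0.00000000e+00,  0.00000000e+00,  0.00000000e+00,
         1.00000000e+00]])}
```

View pics/w1.png

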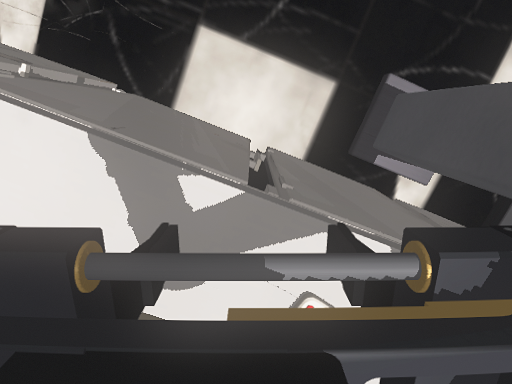

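The wrist picture shows only the counter edge and the cart, because the arm has not moved (every row needs all keys). Measured: the tick lines lie 48 and 102 mm ahead of the block's middle, 54 mm apart as expected.

Call:
drive_tool --rows '[{"tx":0,"ty":0,"tz":0,"ax":0,"ay":0,"az":0.105,"claw":0},{"tx":0,"ty":0,"tz":0,"ax":0,"ay":0,"az":0.105,"claw":0},{"tx":0,"ty":0,"tz":0,"ax":0,"ay":0,"az":0.105,"claw":0},{"tx":0,"ty":0,"tz":0,"ax":0,"ay":0,"az":0.105,"claw":0},{"tx":0,"ty":0,"tz":0,"ax":0,"ay":0,"az":0.104,"claw":0},{"tx":-1.0,"ty":2.6,"tz":0,"ax":0,"ay":0,"az":0,"claw":0},{"tx":-1.0,"ty":2.6,"tz":0,"ax":0,"ay":0,"az":0,"claw":0},{"tx":-1.0,"ty":2.6,"tz":0,"ax":0,"ay":0,"az":0,"claw":0},{"tx":-1.0,"ty":2.6,"tz":0,"ax":0,"ay":0,"az":0,"claw":0},{"tx":-1.0,"ty":2.6,"tz":0,"ax":0,"ay":0,"az":0,"claw":0}]'

```text
time_s: 0.98
tcp_pos: [0.2969, -0.4598, 0.2222]
ee_rot: [[-0.989, 0.151, -0.0], [0.151, 0.989, 0.001], [0.001, 0.001, -1.0]]
wrist_force: [-0.1, -0.1, -0.1]
gripper_width: 0.321
gripper_force: 0.0
```

Call:
drive_tool --rows '[{"tx":-1.4,"ty":3.6,"tz":0,"ax":0,"ay":0,"az":0,"claw":0},{"tx":-1.4,"ty":3.6,"tz":0,"ax":0,"ay":0,"az":0,"claw":0},{"tx":-1.4,"ty":3.6,"tz":0,"ax":0,"ay":0,"az":0,"claw":0},{"tx":-1.4,"ty":3.6,"tz":0,"ax":0,"ay":0,"az":0,"claw":0},{"tx":-1.4,"ty":3.6,"tz":0,"ax":0,"ay":0,"az":0,"claw":0},{"tx":-1.4,"ty":3.6,"tz":0,"ax":0,"ay":0,"az":0,"claw":0},{"tx":-1.3,"ty":3.6,"tz":0,"ax":0,"ay":0,"az":0,"claw":0},{"tx":-1.3,"ty":3.6,"tz":0,"ax":0,"ay":0,"az":0,"claw":0},{"tx":-1.3,"ty":3.4,"tz":0,"ax":0,"ay":0,"az":0,"claw":0},{"tx":0,"ty":0,"tz":0,"ax":0,"ay":0,"az":0,"claw":0}]'

```text
time_s: 1.82
tcp_pos: [0.4694, -0.1571, 0.2225]
ee_rot: [[-0.989, 0.145, 0.001], [0.145, 0.989, 0.0], [-0.001, 0.001, -1.0]]
wrist_force: [-0.0, -0.2, -0.1]
gripper_width: 0.005
gripper_force: 0.0
```

```bash
python3 - <<'E'
from h import *
Y=np.array([.150,.989]);Xr=np.array([.989,-.150])
s=sense();print(s["tcp_pos"],s["tcp_pos"][:2]@Y,s["tcp_pos"][:2]@Xr,s["gripper_width"],s["joints"].round(1))
im,d=capture("wrist");cv2.imwrite("pics/w2.png",im[...,::-1])
p=camera_params("wrist");K=np.array(p["intrinsics"],float);T=np.array(p["tool_from_camera"])
v,u=np.mgrid[:384,:512]
n=cv2.undistortPoints(np.stack([u,v],-1).reshape(-1,1,2).astype(float),K,np.array([p["k1"],0,0,0,0],float)).reshape(384,512,2)
X=np.dstack([n[...,0]*d,n[...,1]*d,d])@T[:3,:3].T+T[:3,3]
W=X@s["ee_rot"].T+s["tcp_pos"]
m=(d>0)&(abs(W[...,2]-.095)<.006)&(im.max(2)<70)
P=W[m];a=P[:,:2]@Y;b=P[:,:2]@Xr
print(m.sum(),np.percentile(a,[1,50,99]),np.percentile(b,[1,50,99]),np.median(P[:,2]))
E
```

```text
[ 0.46936998 -0.15712785  0.22247597] -0.08499394706110659 0.48777608710700354 0.00469288086911799 [  0.3   9.3 -17.4  -0.  -63.3 -98.6]
2375 [-0.0535137  -0.01550126  0.10411028] [0.47301548 0.48923117 0.63833503] 0.09554483022408922
```

View pics/w2.png

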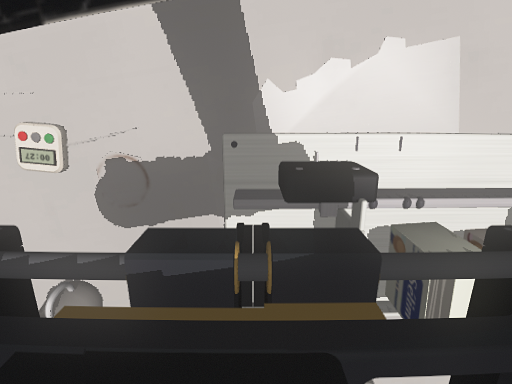

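The wrist picture shows the block at (328,182) with its -y face clear and the rail behind it. The fingertips are aligned across x within 2 mm and stand about 15 mm short of the face. I'm descending to z ≈ 0.075.

Call:
drive_tool --rows '[{"tx":0,"ty":0,"tz":2.5,"ax":0,"ay":0,"az":0,"claw":0},{"tx":0,"ty":0,"tz":2.5,"ax":0,"ay":0,"az":0,"claw":0},{"tx":0,"ty":0,"tz":2.5,"ax":0,"ay":0,"az":0,"claw":0},{"tx":0,"ty":0,"tz":2.0,"ax":0,"ay":0,"az":0,"claw":0},{"tx":0,"ty":0,"tz":2.0,"ax":0,"ay":0,"az":0,"claw":0},{"tx":0,"ty":0,"tz":1.5,"ax":0,"ay":0,"az":0,"claw":0},{"tx":0,"ty":0,"tz":1.0,"ax":0,"ay":0,"az":0,"claw":0},{"tx":0,"ty":0,"tz":0.7,"ax":0,"ay":0,"az":0,"claw":0},{"tx":0,"ty":0,"tz":0,"ax":0,"ay":0,"az":0,"claw":0},{"tx":0,"ty":0,"tz":0,"ax":0,"ay":0,"az":0,"claw":0}]'

```text
time_s: 2.7
tcp_pos: [0.4666, -0.1618, 0.0756]
ee_rot: [[-0.988, 0.151, -0.0], [0.151, 0.988, -0.0], [0.0, -0.0, -1.0]]
wrist_force: [0.3, -0.5, 0.9]
gripper_width: 0.005
gripper_force: 0.0
```

Call:
drive_tool --rows '[{"tx":0,"ty":0.15,"tz":0,"ax":0,"ay":0,"az":0,"claw":0},{"tx":0,"ty":0.15,"tz":0,"ax":0,"ay":0,"az":0,"claw":0},{"tx":0,"ty":0.15,"tz":0,"ax":0,"ay":0,"az":0,"claw":0},{"tx":0,"ty":0.15,"tz":0,"ax":0,"ay":0,"az":0,"claw":0},{"tx":0,"ty":0.15,"tz":0,"ax":0,"ay":0,"az":0,"claw":0},{"tx":0,"ty":0.15,"tz":0,"ax":0,"ay":0,"az":0,"claw":0},{"tx":0,"ty":0.15,"tz":0,"ax":0,"ay":0,"az":0,"claw":0},{"tx":0,"ty":0.15,"tz":0,"ax":0,"ay":0,"az":0,"claw":0},{"tx":0,"ty":0.15,"tz":0,"ax":0,"ay":0,"az":0,"claw":0},{"tx":0,"ty":0.15,"tz":0,"ax":0,"ay":0,"az":0,"claw":0}]'

```text
time_s: 3.53
tcp_pos: [0.469, -0.1463, 0.0755]
ee_rot: [[-0.989, 0.151, -0.0], [0.151, 0.989, 0.0], [0.0, -0.0, -1.0]]
wrist_force: [-0.2, -0.2, -0.1]
gripper_width: 0.008
gripper_force: 0.0
```

Call:
drive_tool --rows '[{"tx":0,"ty":0.15,"tz":0,"ax":0,"ay":0,"az":0,"claw":0},{"tx":0,"ty":0.15,"tz":0,"ax":0,"ay":0,"az":0,"claw":0},{"tx":0,"ty":0.15,"tz":0,"ax":0,"ay":0,"az":0,"claw":0},{"tx":0,"ty":0.15,"tz":0,"ax":0,"ay":0,"az":0,"claw":0},{"tx":0,"ty":0.15,"tz":0,"ax":0,"ay":0,"az":0,"claw":0},{"tx":0,"ty":0.15,"tz":0,"ax":0,"ay":0,"az":0,"claw":0},{"tx":0,"ty":0.15,"tz":0,"ax":0,"ay":0,"az":0,"claw":0},{"tx":0,"ty":0.15,"tz":0,"ax":0,"ay":0,"az":0,"claw":0},{"tx":0,"ty":0.15,"tz":0,"ax":0,"ay":0,"az":0,"claw":0},{"tx":0,"ty":0.15,"tz":0,"ax":0,"ay":0,"az":0,"claw":0}]'

```text
time_s: 4.37
tcp_pos: [0.4712, -0.1316, 0.0756]
ee_rot: [[-0.989, 0.151, -0.0], [0.151, 0.989, -0.0], [0.0, -0.0, -1.0]]
wrist_force: [1.0, -1.3, -1.1]
gripper_width: 0.007
gripper_force: 0.7
```

Contact has begun (about 1.5 N). I'm going on towards the first notch.

Call:
drive_tool --rows '[{"tx":0,"ty":0.15,"tz":0,"ax":0,"ay":0,"az":0,"claw":0},{"tx":0,"ty":0.15,"tz":0,"ax":0,"ay":0,"az":0,"claw":0},{"tx":0,"ty":0.15,"tz":0,"ax":0,"ay":0,"az":0,"claw":0},{"tx":0,"ty":0.15,"tz":0,"ax":0,"ay":0,"az":0,"claw":0},{"tx":0,"ty":0.15,"tz":0,"ax":0,"ay":0,"az":0,"claw":0},{"tx":0,"ty":0.15,"tz":0,"ax":0,"ay":0,"az":0,"claw":0},{"tx":0,"ty":0.15,"tz":0,"ax":0,"ay":0,"az":0,"claw":0},{"tx":0,"ty":0.15,"tz":0,"ax":0,"ay":0,"az":0,"claw":0},{"tx":0,"ty":0.15,"tz":0,"ax":0,"ay":0,"az":0,"claw":0},{"tx":0,"ty":0.15,"tz":0,"ax":0,"ay":0,"az":0,"claw":0}]'

```text
time_s: 5.2
tcp_pos: [0.4734, -0.1166, 0.0755]
ee_rot: [[-0.989, 0.151, -0.0], [0.151, 0.989, 0.0], [0.0, -0.0, -1.0]]
wrist_force: [-1.3, -0.7, 0.9]
gripper_width: 0.007
gripper_force: 0.7
```

Call:
drive_tool --rows '[{"tx":0,"ty":0.15,"tz":0,"ax":0,"ay":0,"az":0,"claw":0},{"tx":0,"ty":0.15,"tz":0,"ax":0,"ay":0,"az":0,"claw":0},{"tx":0,"ty":0.15,"tz":0,"ax":0,"ay":0,"az":0,"claw":0},{"tx":0,"ty":0.15,"tz":0,"ax":0,"ay":0,"az":0,"claw":0},{"tx":0,"ty":0.15,"tz":0,"ax":0,"ay":0,"az":0,"claw":0},{"tx":0,"ty":0.15,"tz":0,"ax":0,"ay":0,"az":0,"claw":0},{"tx":0,"ty":0.15,"tz":0,"ax":0,"ay":0,"az":0,"claw":0},{"tx":0,"ty":0.15,"tz":0,"ax":0,"ay":0,"az":0,"claw":0},{"tx":0,"ty":0.15,"tz":0,"ax":0,"ay":0,"az":0,"claw":0},{"tx":0,"ty":0.15,"tz":0,"ax":0,"ay":0,"az":0,"claw":0}]'

```text
time_s: 6.03
tcp_pos: [0.4758, -0.1018, 0.0755]
ee_rot: [[-0.989, 0.151, -0.0], [0.151, 0.989, 0.0], [0.0, -0.0, -1.0]]
wrist_force: [-1.5, -1.4, -0.4]
gripper_width: 0.003
gripper_force: 0.7
```

Call:
drive_tool --rows '[{"tx":0,"ty":0.1,"tz":0,"ax":0,"ay":0,"az":0,"claw":0},{"tx":0,"ty":0.1,"tz":0,"ax":0,"ay":0,"az":0,"claw":0},{"tx":0,"ty":0.1,"tz":0,"ax":0,"ay":0,"az":0,"claw":0},{"tx":0,"ty":0.1,"tz":0,"ax":0,"ay":0,"az":0,"claw":0},{"tx":0,"ty":0.1,"tz":0,"ax":0,"ay":0,"az":0,"claw":0}]'

```text
time_s: 6.45
tcp_pos: [0.4762, -0.0987, 0.0755]
ee_rot: [[-0.989, 0.15, -0.001], [0.15, 0.989, -0.003], [0.001, -0.003, -1.0]]
wrist_force: [0.1, -9.6, -2.4]
gripper_width: 0.008
gripper_force: 5.4
```

Call:
drive_tool --rows '[{"tx":0,"ty":0.08,"tz":0,"ax":0,"ay":0,"az":0,"claw":0},{"tx":0,"ty":0.08,"tz":0,"ax":0,"ay":0,"az":0,"claw":0},{"tx":0,"ty":0.08,"tz":0,"ax":0,"ay":0,"az":0,"claw":0},{"tx":0,"ty":0.08,"tz":0,"ax":0,"ay":0,"az":0,"claw":0}]'

```text
time_s: 6.78
tcp_pos: [0.4768, -0.0948, 0.0755]
ee_rot: [[-0.989, 0.151, -0.001], [0.151, 0.989, -0.001], [0.001, -0.001, -1.0]]
wrist_force: [-1.2, -5.3, -0.6]
gripper_width: 0.004
gripper_force: 2.8
```

Call:
drive_tool --rows '[{"tx":0,"ty":0.08,"tz":0,"ax":0,"ay":0,"az":0,"claw":0},{"tx":0,"ty":0.08,"tz":0,"ax":0,"ay":0,"az":0,"claw":0},{"tx":0,"ty":0.08,"tz":0,"ax":0,"ay":0,"az":0,"claw":0},{"tx":0,"ty":0.08,"tz":0,"ax":0,"ay":0,"az":0,"claw":0}]'

```text
time_s: 7.12
tcp_pos: [0.4774, -0.0908, 0.0755]
ee_rot: [[-0.989, 0.151, -0.0], [0.151, 0.989, -0.0], [0.0, -0.0, -1.0]]
wrist_force: [-1.9, -2.0, 0.3]
gripper_width: 0.007
gripper_force: 1.3
```

The first ridge behaved as predicted (crest near y -0.093). Now out of notch 1.

Call:
drive_tool --rows '[{"tx":0,"ty":0.1,"tz":0,"ax":0,"ay":0,"az":0,"claw":0},{"tx":0,"ty":0.1,"tz":0,"ax":0,"ay":0,"az":0,"claw":0},{"tx":0,"ty":0.1,"tz":0,"ax":0,"ay":0,"az":0,"claw":0},{"tx":0,"ty":0.1,"tz":0,"ax":0,"ay":0,"az":0,"claw":0},{"tx":0,"ty":0.1,"tz":0,"ax":0,"ay":0,"az":0,"claw":0},{"tx":0,"ty":0.1,"tz":0,"ax":0,"ay":0,"az":0,"claw":0},{"tx":0,"ty":0.1,"tz":0,"ax":0,"ay":0,"az":0,"claw":0},{"tx":0,"ty":0.1,"tz":0,"ax":0,"ay":0,"az":0,"claw":0},{"tx":0,"ty":0.1,"tz":0,"ax":0,"ay":0,"az":0,"claw":0},{"tx":0,"ty":0.1,"tz":0,"ax":0,"ay":0,"az":0,"claw":0}]'

```text
time_s: 7.95
tcp_pos: [0.479, -0.0823, 0.0757]
ee_rot: [[-0.989, 0.15, -0.0], [0.15, 0.989, -0.002], [0.0, -0.002, -1.0]]
wrist_force: [-0.2, -8.7, -1.9]
gripper_width: 0.004
gripper_force: 4.1
```

Call:
drive_tool --rows '[{"tx":0,"ty":0.1,"tz":0,"ax":0,"ay":0,"az":0,"claw":0},{"tx":0,"ty":0.1,"tz":0,"ax":0,"ay":0,"az":0,"claw":0},{"tx":0,"ty":0.1,"tz":0,"ax":0,"ay":0,"az":0,"claw":0},{"tx":0,"ty":0.1,"tz":0,"ax":0,"ay":0,"az":0,"claw":0},{"tx":0,"ty":0.1,"tz":0,"ax":0,"ay":0,"az":0,"claw":0},{"tx":0,"ty":0.1,"tz":0,"ax":0,"ay":0,"az":0,"claw":0},{"tx":0,"ty":0.1,"tz":0,"ax":0,"ay":0,"az":0,"claw":0},{"tx":0,"ty":0.1,"tz":0,"ax":0,"ay":0,"az":0,"claw":0},{"tx":0,"ty":0.1,"tz":0,"ax":0,"ay":0,"az":0,"claw":0},{"tx":0,"ty":0.1,"tz":0,"ax":0,"ay":0,"az":0,"claw":0}]'

```text
time_s: 8.78
tcp_pos: [0.4808, -0.0705, 0.0756]
ee_rot: [[-0.989, 0.15, 0.001], [0.15, 0.989, 0.0], [-0.0, 0.0, -1.0]]
wrist_force: [-0.2, -1.5, -0.7]
gripper_width: 0.003
gripper_force: 0.6
```

Call:
drive_tool --rows '[{"tx":0,"ty":0.1,"tz":0,"ax":0,"ay":0,"az":0,"claw":0},{"tx":0,"ty":0.1,"tz":0,"ax":0,"ay":0,"az":0,"claw":0},{"tx":0,"ty":0.1,"tz":0,"ax":0,"ay":0,"az":0,"claw":0},{"tx":0,"ty":0.1,"tz":0,"ax":0,"ay":0,"az":0,"claw":0},{"tx":0,"ty":0.1,"tz":0,"ax":0,"ay":0,"az":0,"claw":0},{"tx":0,"ty":0.1,"tz":0,"ax":0,"ay":0,"az":0,"claw":0},{"tx":0,"ty":0.1,"tz":0,"ax":0,"ay":0,"az":0,"claw":0},{"tx":0,"ty":0.1,"tz":0,"ax":0,"ay":0,"az":0,"claw":0},{"tx":0,"ty":0.1,"tz":0,"ax":0,"ay":0,"az":0,"claw":0},{"tx":0,"ty":0.1,"tz":0,"ax":0,"ay":0,"az":0,"claw":0}]'

```text
time_s: 9.62
tcp_pos: [0.4821, -0.0609, 0.0756]
ee_rot: [[-0.989, 0.151, 0.0], [0.151, 0.989, -0.0], [-0.0, -0.0, -1.0]]
wrist_force: [-0.2, -1.7, -0.2]
gripper_width: -0.001
gripper_force: 0.8
```

Call:
drive_tool --rows '[{"tx":0,"ty":0.1,"tz":0,"ax":0,"ay":0,"az":0,"claw":0},{"tx":0,"ty":0.1,"tz":0,"ax":0,"ay":0,"az":0,"claw":0},{"tx":0,"ty":0.1,"tz":0,"ax":0,"ay":0,"az":0,"claw":0},{"tx":0,"ty":0.1,"tz":0,"ax":0,"ay":0,"az":0,"claw":0},{"tx":0,"ty":0.1,"tz":0,"ax":0,"ay":0,"az":0,"claw":0},{"tx":0,"ty":0.1,"tz":0,"ax":0,"ay":0,"az":0,"claw":0},{"tx":0,"ty":0.1,"tz":0,"ax":0,"ay":0,"az":0,"claw":0},{"tx":0,"ty":0.1,"tz":0,"ax":0,"ay":0,"az":0,"claw":0},{"tx":0,"ty":0.1,"tz":0,"ax":0,"ay":0,"az":0,"claw":0},{"tx":0,"ty":0.1,"tz":0,"ax":0,"ay":0,"az":0,"claw":0}]'

```text
time_s: 10.45
tcp_pos: [0.4835, -0.0511, 0.0755]
ee_rot: [[-0.989, 0.151, -0.0], [0.151, 0.989, -0.0], [0.0, -0.0, -1.0]]
wrist_force: [-0.1, -1.4, 1.4]
gripper_width: 0.002
gripper_force: 0.9
```

Call:
drive_tool --rows '[{"tx":0,"ty":0.08,"tz":0,"ax":0,"ay":0,"az":0,"claw":0},{"tx":0,"ty":0.08,"tz":0,"ax":0,"ay":0,"az":0,"claw":0},{"tx":0,"ty":0.08,"tz":0,"ax":0,"ay":0,"az":0,"claw":0},{"tx":0,"ty":0.08,"tz":0,"ax":0,"ay":0,"az":0,"claw":0},{"tx":0,"ty":0.08,"tz":0,"ax":0,"ay":0,"az":0,"claw":0},{"tx":0,"ty":0.08,"tz":0,"ax":0,"ay":0,"az":0,"claw":0},{"tx":0,"ty":0.08,"tz":0,"ax":0,"ay":0,"az":0,"claw":0},{"tx":0,"ty":0.08,"tz":0,"ax":0,"ay":0,"az":0,"claw":0}]'

```text
time_s: 11.12
tcp_pos: [0.4843, -0.0453, 0.0755]
ee_rot: [[-0.989, 0.15, -0.001], [0.15, 0.989, -0.001], [0.001, -0.001, -1.0]]
wrist_force: [-0.3, -7.6, 1.0]
gripper_width: 0.005
gripper_force: 3.7
```

Call:
drive_tool --rows '[{"tx":0,"ty":0.06,"tz":0,"ax":0,"ay":0,"az":0,"claw":0},{"tx":0,"ty":0.06,"tz":0,"ax":0,"ay":0,"az":0,"claw":0},{"tx":0,"ty":0.06,"tz":0,"ax":0,"ay":0,"az":0,"claw":0},{"tx":0,"ty":0.06,"tz":0,"ax":0,"ay":0,"az":0,"claw":0},{"tx":0,"ty":0.06,"tz":0,"ax":0,"ay":0,"az":0,"claw":0}]'

```text
time_s: 11.53
tcp_pos: [0.4844, -0.0438, 0.0755]
ee_rot: [[-0.989, 0.15, -0.002], [0.15, 0.989, -0.003], [0.001, -0.003, -1.0]]
wrist_force: [0.5, -12.3, 0.9]
gripper_width: -0.001
gripper_force: 5.1
```

Call:
drive_tool --rows '[{"tx":0,"ty":0.05,"tz":0,"ax":0,"ay":0,"az":0,"claw":0},{"tx":0,"ty":0.05,"tz":0,"ax":0,"ay":0,"az":0,"claw":0},{"tx":0,"ty":0.05,"tz":0,"ax":0,"ay":0,"az":0,"claw":0},{"tx":0,"ty":0.05,"tz":0,"ax":0,"ay":0,"az":0,"claw":0}]'

```text
time_s: 11.87
tcp_pos: [0.4849, -0.041, 0.0755]
ee_rot: [[-0.989, 0.151, -0.001], [0.151, 0.989, -0.002], [0.001, -0.002, -1.0]]
wrist_force: [-0.3, -5.1, 1.8]
gripper_width: 0.004
gripper_force: 3.0
```

Call:
drive_tool --rows '[{"tx":0,"ty":0.05,"tz":0,"ax":0,"ay":0,"az":0,"claw":0},{"tx":0,"ty":0.05,"tz":0,"ax":0,"ay":0,"az":0,"claw":0},{"tx":0,"ty":0.05,"tz":0,"ax":0,"ay":0,"az":0,"claw":0}]'

```text
time_s: 12.12
tcp_pos: [0.4851, -0.0391, 0.0755]
ee_rot: [[-0.989, 0.151, -0.001], [0.151, 0.989, -0.001], [0.001, -0.001, -1.0]]
wrist_force: [-0.9, -3.6, 1.5]
gripper_width: 0.006
gripper_force: 2.1
```

Call:
drive_tool --rows '[{"tx":0,"ty":0.05,"tz":0,"ax":0,"ay":0,"az":0,"claw":0},{"tx":0,"ty":0.05,"tz":0,"ax":0,"ay":0,"az":0,"claw":0},{"tx":0,"ty":0.05,"tz":0,"ax":0,"ay":0,"az":0,"claw":0}]'

```text
time_s: 12.37
tcp_pos: [0.4855, -0.037, 0.0755]
ee_rot: [[-0.989, 0.151, -0.001], [0.151, 0.989, -0.0], [0.0, -0.0, -1.0]]
wrist_force: [-2.1, -2.2, 1.9]
gripper_width: 0.006
gripper_force: 1.6
```

Call:
drive_tool --rows '[{"tx":0,"ty":0.05,"tz":0,"ax":0,"ay":0,"az":0,"claw":0},{"tx":0,"ty":0.05,"tz":0,"ax":0,"ay":0,"az":0,"claw":0},{"tx":0,"ty":0,"tz":0,"ax":0,"ay":0,"az":0,"claw":0}]'

```text
time_s: 12.62
tcp_pos: [0.4858, -0.0356, 0.0754]
ee_rot: [[-0.989, 0.151, -0.0], [0.151, 0.989, 0.0], [0.0, 0.0, -1.0]]
wrist_force: [-1.7, -1.9, 1.1]
gripper_width: 0.006
gripper_force: 1.0
```

Call:
drive_tool --rows '[{"tx":0,"ty":0.05,"tz":0,"ax":0,"ay":0,"az":0,"claw":0},{"tx":0,"ty":0.05,"tz":0,"ax":0,"ay":0,"az":0,"claw":0},{"tx":0,"ty":0,"tz":0,"ax":0,"ay":0,"az":0,"claw":0}]'

```text
time_s: 12.87
tcp_pos: [0.4861, -0.0346, 0.0754]
ee_rot: [[-0.989, 0.151, 0.0], [0.151, 0.989, 0.0], [-0.0, 0.0, -1.0]]
wrist_force: [-1.2, -1.6, 0.2]
gripper_width: 0.005
gripper_force: 0.6
```

```bash
cat > chk.py <<'E'
from h import *
import sys
im,d=capture("top");X=cloud("top",d)
Y=np.array([.150,.989]);Xr=np.array([.989,-.150])
a=X[...,:2]@Y;b=X[...,:2]@Xr
for s in ("scene","top"):
    im,d=capture(s);X=cloud(s,d);a=X[...,:2]@Y;b=X[...,:2]@Xr
    m=(im.max(2)<60)&(abs(X[...,2]-.094)<.011)&(b>.465)&(b<.51)&(a>-.07)&(a<.2)
    print(s,m.sum(),np.percentile(a[m],[1,50,99]))
    np.savez("n_"+s,im=im,d=d)
im,d=capture("scene");cv2.imwrite(sys.argv[1],cv2.resize(im[130:270,160:345,::-1],None,fx=4,fy=4,interpolation=2))
s=sense();print(s["time_s"],s["wrist_force"],s["gripper_force"])
E
python3 chk.py pics/s2.png
```

```text
scene 321 [0.03243902 0.09474068 0.14406082]
top 6 [0.08206829 0.09157247 0.10073536]
13.0667 [-0.68467523 -0.14840489 -0.18573353] 0.3253356882760272
```

View pics/s2.png

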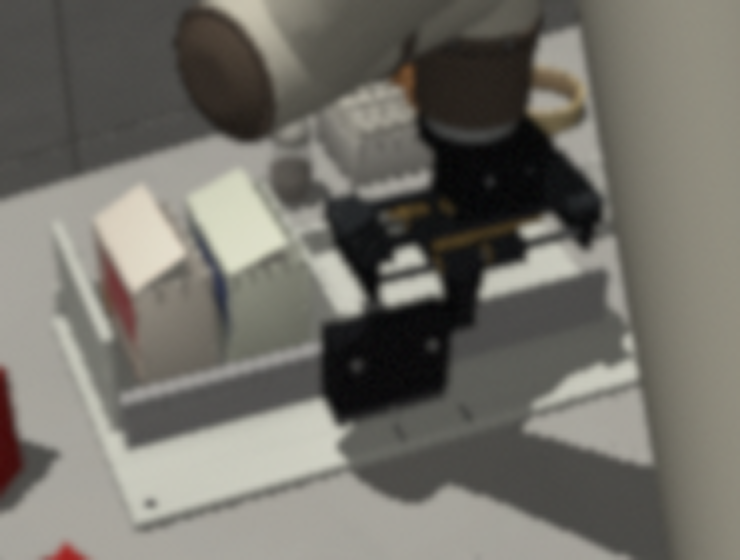

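```bash
python3 - <<'E'
from h import *
Y=np.array([.150,.989]);Xr=np.array([.989,-.150])
for n in ("scene.npz","n_scene.npz"):
    f=np.load(n);im,d=f["im"],f["d"];X=cloud("scene",d);a=X[...,:2]@Y;b=X[...,:2]@Xr
    m=(im.max(2)<60)&(X[...,2]>.03)&(X[...,2]<.085)&(abs(b-.470)<.012)&(a>-.1)&(a<.2)
    print(n,m.sum(),np.percentile(a[m],[0,2,25,50,75,98,100]).round(4),np.median(b[m]))
    for t in ((.0980,.4507),(.0443,.4537)):
        # tick in scene
        w=t[0]*Y+t[1]*Xr;p=camera_params("scene")
        q=cv2.projectPoints(np.array([[w[0],w[1],.012]]),cv2.Rodrigues(np.array(p["R"]))[0],np.array(p["t"]),np.array(p["intrinsics"]),np.array([p["k1"],0,0,0,0.]))[0].ravel();print((q-[160,130])*4)
E
```

```text
scene.npz 393 [-0.0506 -0.0488 -0.0245 -0.0012  0.0232  0.0426  0.0437] 0.47330920969948986
[399.56803501 432.48481245]
[463.19806441 411.86438467]
n_scene.npz 427 [0.0305 0.0429 0.0738 0.0991 0.1237 0.1445 0.1453] 0.4721274554603627
[399.56803501 432.48481245]
[463.19806441 411.86438467]
```

The picture shows the block's pointer level with the farther tick (crop (400,433)). The block has moved about 101 mm of the 102 mm needed and has run ahead of the finger, so it has clicked into notch 2, and both cartons stand. I'm backing off and rising, then verifying.

Call:
drive_tool --rows '[{"tx":0,"ty":-0.5,"tz":0,"ax":0,"ay":0,"az":0,"claw":0},{"tx":0,"ty":-1.5,"tz":0,"ax":0,"ay":0,"az":0,"claw":0},{"tx":0,"ty":-2,"tz":0,"ax":0,"ay":0,"az":0,"claw":0},{"tx":0,"ty":-1,"tz":-1.5,"ax":0,"ay":0,"az":0,"claw":0},{"tx":0,"ty":-2,"tz":-3,"ax":0,"ay":0,"az":0,"claw":0},{"tx":0,"ty":-2,"tz":-3,"ax":0,"ay":0,"az":0,"claw":0},{"tx":0,"ty":-2,"tz":-3,"ax":0,"ay":0,"az":0,"claw":0},{"tx":0,"ty":-2,"tz":-3,"ax":0,"ay":0,"az":0,"claw":0},{"tx":0,"ty":-1,"tz":-1,"ax":0,"ay":0,"az":0,"claw":0},{"tx":0,"ty":0,"tz":0,"ax":0,"ay":0,"az":0,"claw":0}]'

```text
time_s: 13.9
tcp_pos: [0.4669, -0.1753, 0.2242]
ee_rot: [[-0.988, 0.153, 0.009], [0.153, 0.988, -0.001], [-0.009, 0.0, -1.0]]
wrist_force: [0.9, 0.5, -0.5]
gripper_width: 0.002
gripper_force: 0.0
```

```bash
python3 chk.py pics/s3.png; python3 - <<'E'
from h import *
Y=np.array([.150,.989]);Xr=np.array([.989,-.150])
for n in ("scene.npz","n_scene.npz"):
    f=np.load(n);im,d=f["im"],f["d"];X=cloud("scene",d);a=X[...,:2]@Y;b=X[...,:2]@Xr
    m=(im.max(2)<60)&(X[...,2]>.03)&(X[...,2]<.085)&(abs(b-.470)<.012)&(a>-.1)&(a<.2)
    print(n,m.sum(),np.percentile(a[m],[2,25,50,75,98]).round(4))
E
```

```text
scene 266 [0.05491206 0.1022023  0.14432465]
top 11 [0.13378838 0.13599846 0.1382217 ]
14.1 [-0.19970901 -0.93071011 -0.47060998] 0.0
scene.npz 393 [-0.0488 -0.0245 -0.0012  0.0232  0.0426]
n_scene.npz 421 [0.0534 0.0771 0.1004 0.1252 0.1444]
```

View pics/s3.png

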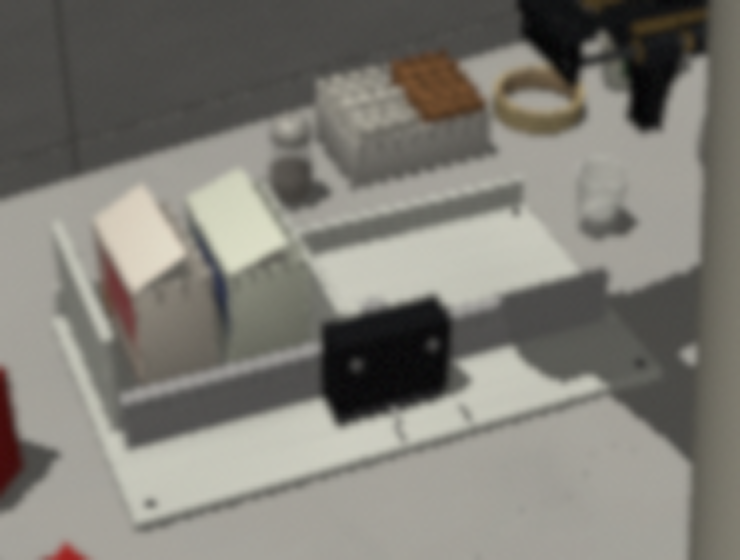

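The pointer (392,408) lines up with the farther tick (400,430). The block has shifted 102 mm and held after release. Both cartons stand, and the glass is where it was. I'm handing in.

```bash
python3 -c "from station import *;print(finish_job())"
```

```text
the job is handed in; nothing more can be done
None
```

I handed the job in after about 14 s of robot time: the bookend clicked into the second notch, both cartons are standing, and the robot is clear of everything. No verdict came back from the hand-in. The highest force reading was about 12 N; force was read only at the end of each move call.

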